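# Nest the gilder's mixing pots

### The job

Nest the three plain steel mixing pots where the widest one stands: the middle pot standing inside the wide low pot, and the narrow tall pot standing inside the middle one, all upright. Set them down rather than dropping them, and leave the mug with the handle where it is.

Things in the scene. Friction and masses are not known exactly. Their poses are not given: they have to be found in the camera images.
- wide_pot_mid (a point): Centre (on the axis, half-way up, 26 mm above its underside) of the widest pot: open, round, plain bare steel, no handle, 92 mm across the rim, 88 mm at the foot, 52 mm high, wall 3 mm, floor 4 mm thick (mouth 86 mm across). Too wide to grip; it stays on the bench. z points up.
- middle_pot_mid (a point): Centre (on the axis, half-way up, 42 mm above its underside) of the middle pot: open, round, plain bare steel, no handle, 62 mm across the rim tapering to 54 mm at the foot, 84 mm high, wall 2.5 mm, floor 4 mm thick (mouth 57 mm across), about 160 g. When it stands in the wide pot it shows about 36 mm above the wide pot's rim, so grip it across its outside within the top 30 mm. z points up.
- narrow_pot_mid (a point): Centre (on the axis, half-way up, 56 mm above its underside) of the narrow pot, the tallest: open, round, plain bare steel, no handle, 40 mm across the rim tapering to 32 mm at the foot, 112 mm high, wall 2.5 mm, floor 4 mm thick, about 110 g. When it stands in the middle pot it shows about 32 mm above the middle pot's rim, so grip it across its outside within the top 25 mm. z points up.
- mug_mid (a point): Centre (on the axis, half-way up, 40 mm above its underside) of a steel mug, a bystander: 68 mm across, 80 mm high, with a handle on its own +y side reaching 70 mm from the axis. A closed tin, 66 mm across and 85 mm high, stands about too. Pots, mug and tin stand in any order, their axes at least 120 mm apart; everything else within 80 mm of their axes is lower than 40 mm.
Not all that is in view belongs to the job. Leave any black or blue look-alike of the part that bears narrow_pot_mid alone.

How it is judged:
By the outcome, as a careful person would: the job done as asked, in the order asked, and still so for the second after the job is handed in, with the robot touching nothing.
It also fails if it takes over 61 s, if anything falls off the work surface, if the arm or the gripper's body presses on something with over 40 N, if the wrist force passes 120 N, or if a joint passes its speed limit or range.

### The arm

A 7-joint arm with a two-finger parallel gripper is mounted at the origin on the work surface. World frame = base frame: x ahead of the robot, y to its left, z up, the work surface at z = 0. Lengths are in m, angles in rad, forces in N, time in s.
With the tool pointing down it reaches from about 0.425 to 0.925 m from the base axis. Payload 6.8 kg.
Tool frame: the origin (TCP) lies at the very end of the fingers, on their centre line; the grasp point (between the pads) lies 19 mm behind it (r.tcp_to_grasp is the distance from the TCP to the grasp point, in m); z points along the fingers, y is the line along which they close (so a half turn about z gives the same grasp; the last joint's range is limited). The gripper opens to 85 mm and grips with 20 to 120 N. Pads are 22 mm wide; open, the fingers measure 114 mm over their backs; the gripper's body (76 mm by 85 mm) begins 54 mm behind the grasp point. The pads swing forward as they close: fully open they stand 13 mm farther back than shut.
Start: joints at [-1.457, 0.477, 0.022, 1.555, -0.011, 1.109, -0.083], TCP at [0.148, 0.658, 0.231] pointing down, gripper open.
Joint ranges: [-2.96, 2.96], [-0.34, 2.1], [-1.41, 1.46], [0.24, 2.44], [-1.37, 4.51], [0.17, 1.92], [-2.96, 2.96]. Speed limits (rad/s): [2.39, 2.39, 3.14, 3.14, 3.14, 3.14, 3.14].

### API

Orientations are given as a rotation vector (axis times angle).
In Python, from bench import r gives the robot as it stands.
- The arm moves only by the tool step_arm, never from a script. Its argument "moves" is a list of rows, each a list of 7 numbers: the shift along the tool's x, y, z in mm, then the turn, a rotation vector about the tool's x, y, z in rad, then the finger opening in mm, from 0 to 85.4. A call has 1 to 8 rows; each row is the pose to reach, as a shift and turn from the pose commanded when the call began, along the tool's axes at that moment; what a row does not reach only later rows make up. A row lasts 1/10 s, in which the tool goes at most 50 mm and 8.59 degrees, less where a joint would pass 70% of its speed; a pose out of reach is approached as far as the arm can. A call with a gripper value outside its range is refused whole. The fingers move at their own pace and stop on an object; "grip_force" is the grip in N (left out, the last holds). Time passes only in rows, so rows that repeat a pose let the fingers close. It gives the time, the measured TCP pose, the force, the opening and the grip force at its end, in the units of the state.
- r.get_obs(): the state, without advancing time (a new reading comes with each control period).
- r.grab_frame(name): name is "scene" or "top" or "wrist"; returns a dict with "image" (400x640x3 uint8, red, green, blue), "depth" (400x640 float32, m along the optical axis (not along the pixel's ray), 0 where there is no reading), "mtx" (3x3 intrinsics, pixels), "rvec" (rotation vector, rad) and "tvec" (3), from world to camera coordinates, as OpenCV has them. Camera axes: x right, y down, z forward; pixel columns grow to the right and rows downward; lengths in m; the calibration is good to about 2 mm. A picture is of the moment at which its call begins.
- r.hand_in(): hands the job in; it is judged then, once.
The state is a dict: "clock": time; "joints": joint angles; "qvel": joint speeds; "tau": joint torques, N m; "tcp_pos": TCP position; "orientation": TCP orientation; "contact_force": force on the tool from outside, world axes, zero at the start; "moment": the same for the moment, N m; "grip_width": finger opening in m; "gripper_force": force on a finger pad.
Only numpy, scipy, OpenCV 4.12 (cv2) and the standard library are available. Lean on these libraries where they do the work, as an engineer would, in place of code of your own. Each camera call takes 0.05 s, during which the arm holds its last target. There are 200 camera calls.

## Working session

There is one attempt and no reset: what is moved stays moved. The work goes in short steps, Python scripts to look and compute and a tool call to move; the robot and the scene stay as the last step left them, time stands still between calls to the robot, and variables do not carry over. Pictures are saved under pics/ and viewed, at most 10 in all, crops included, and the job is handed in when it is done.

Besides the shell and the picture viewer there is one more tool, called after "Call:" in YAML: its name, and indented under it one key for each argument. step_arm: Moves the arm, as the interface text tells. Its arguments: {"type":"object","properties":{"moves":{"type":"array","items":{"type":"array","items":{"type":"number"}}},"grip_force":{"type":"number"}},"required":["moves"]}

```bash
mkdir -p pics; cat > h.py <<'E'
from bench import r
import numpy as np, cv2
def grab(n):
    f=r.grab_frame(n); R=cv2.Rodrigues(np.array(f["rvec"],float))[0]; t=np.array(f["tvec"],float).ravel()
    d=f["depth"]; K=np.array(f["mtx"]); v,u=np.mgrid[:400,:640]
    c=np.stack([(u-K[0,2])/K[0,0]*d,(v-K[1,2])/K[1,1]*d,d],-1)
    f["P"]=np.where(d[...,None]>0,(c-t)@R,np.nan); return f
def save(f,name): cv2.imwrite("pics/"+name,f["image"][...,::-1])
def circ(p):
    A=np.c_[2*p,np.ones(len(p))]; s=np.linalg.lstsq(A,(p**2).sum(1),rcond=None)[0]
    return s[:2],np.sqrt(s[2]+s[:2]@s[:2])
E
python3 - <<'E'
from h import *
for n in("top","scene"):
    f=grab(n); save(f,n+"1.png"); P=f["P"]
    R=cv2.Rodrigues(np.array(f["rvec"]))[0];print(n,(-R.T@np.array(f["tvec"]).ravel()).round(3))
    z=np.nan_to_num(P[...,2],nan=-1);m=((z>0.03)&(z<.14)).astype(np.uint8)
    k,l,s,c=cv2.connectedComponentsWithStats(m)
    for i in range(1,k):
        if s[i,4]>60:
            q=P[l==i]; zt=np.percentile(q[:,2],97); t=q[q[:,2]>zt-.006]
            print(c[i].round(),s[i,4],"zt",zt.round(3),"min",q.min(0).round(3),"max",q.max(0).round(3),[x.round(3) for x in circ(t[:,:2])],f["image"][l==i].mean(0).round())
o=r.get_obs();print(o["clock"],o["tcp_pos"],o["orientation"],o["grip_width"],cv2.Rodrigues(np.array(o["orientation"]))[0].round(3))
E
```

```text
top [ 0.372 -0.004  0.824]
[266.  44.] 6698 zt 0.127 min [ 0.805 -0.065  0.03 ] max [0.934 0.327 0.14 ] [array([0.868, 0.132]), np.float64(0.046)] [165. 149. 135.]
[464.  53.] 6622 zt 0.117 min [ 0.771 -0.415  0.03 ] max [ 0.941 -0.177  0.119] [array([ 0.855, -0.296]), np.float64(0.04)] [173. 104.  59.]
[102.  61.] 2670 zt 0.134 min [0.758 0.399 0.03 ] max [0.899 0.579 0.14 ] [array([0.811, 0.492]), np.float64(0.067)] [93. 99. 72.]
[568.  61.] 2851 zt 0.112 min [ 0.788 -0.564  0.03 ] max [ 0.884 -0.468  0.115] [array([ 0.839, -0.519]), np.float64(0.032)] [155. 147. 140.]
[55. 76.] 1286 zt 0.131 min [0.757 0.548 0.03 ] max [0.818 0.602 0.133] [array([0.788, 0.579]), np.float64(0.01)] [111.  77.  43.]
[621. 114.] 1144 zt 0.126 min [ 0.685 -0.642  0.03 ] max [ 0.75  -0.584  0.135] [array([ 0.719, -0.617]), np.float64(0.015)] [108.  82.  28.]
[248. 142.] 1016 zt 0.087 min [0.616 0.125 0.03 ] max [0.679 0.189 0.089] [array([0.65 , 0.159]), np.float64(0.021)] [187. 178. 171.]
[413. 146.] 830 zt 0.082 min [ 0.607 -0.223  0.03 ] max [ 0.687 -0.135  0.083] [array([ 0.642, -0.189]), np.float64
[... 2689 characters left out ...]
0.112 min [0.511 0.004 0.03 ] max [0.55  0.044 0.113] [array([0.53 , 0.025]), np.float64(0.019)] [ 38.  72. 131.]
[140. 331.] 5165 zt 0.138 min [ 0.826 -0.062  0.031] max [0.939 0.215 0.14 ] [array([0.874, 0.13 ]), np.float64(0.048)] [187. 171. 159.]
[432. 311.] 1115 zt 0.084 min [0.405 0.234 0.03 ] max [0.467 0.295 0.086] [array([0.437, 0.265]), np.float64(0.029)] [127. 121. 120.]
[290. 318.] 1539 zt 0.086 min [0.62  0.128 0.03 ] max [0.686 0.192 0.088] [array([0.652, 0.158]), np.float64(0.021)] [203. 198. 194.]
0.1 [0.14837873 0.65794879 0.23040576] [-3.47660453e-01 -3.12222480e+00  2.62562323e-03] 0.08551701025201272 [[-0.976  0.22  -0.   ]
 [ 0.22   0.976 -0.002]
 [-0.    -0.002 -1.   ]]
```

View pics/top1.png

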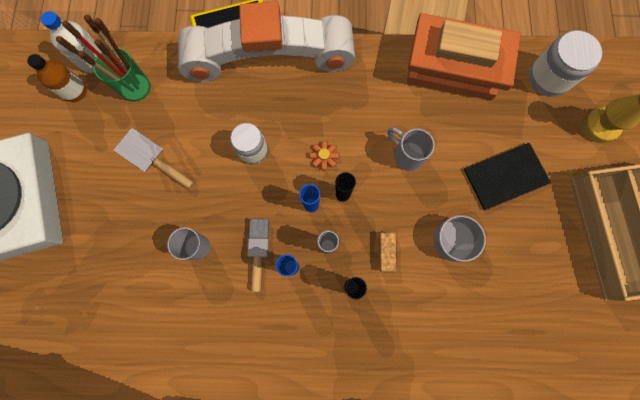

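View pics/scene1.png

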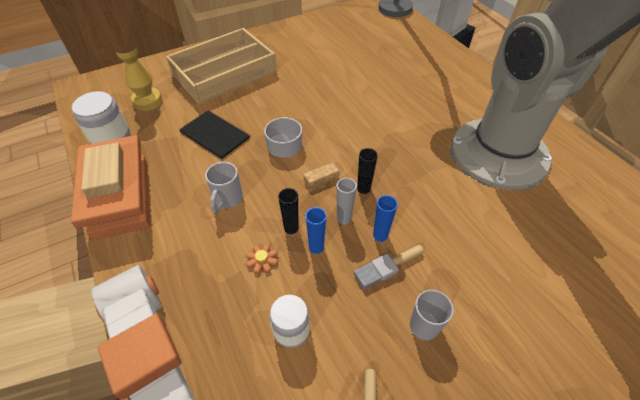

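The top view shows the middle pot at px (185,244), the wide pot at (461,238), the steel narrow pot at (328,241), the mug at (413,148) and the tin at (249,142). The black and blue look-alikes stand around the narrow pot. Their heights fit the sizes given, at 84, 52 and 112 mm. The present closing direction, 77° from x, also passes between the look-alikes.

Call:
step_arm:
  moves:
    - [-35, -30, 0, 0, 0, 0, 85]
    - [-70, -61, 0, 0, 0, 0, 85]
    - [-105, -92, 0, 0, 0, 0, 85]
    - [-140, -122, 0, 0, 0, 0, 85]
    - [-175, -153, 0, 0, 0, 0, 85]
    - [-210, -183, 0, 0, 0, 0, 85]
    - [-245, -214, 0, 0, 0, 0, 85]
    - [-280, -244, 0, 0, 0, 0, 85]
  grip_force: 40

```text
clock: 0.9
tcp_pos: [0.3686, 0.3569, 0.2311]
orientation: [-0.348, -3.122, 0.0]
contact_force: [0.4, 0.1, 0.1]
grip_width: 0.0852
gripper_force: 0.0
```

Call:
step_arm:
  moves:
    - [-29, -25, 0, 0, 0, 0, 85]
    - [-58, -51, 0, 0, 0, 0, 85]
    - [-87, -76, 0, 0, 0, 0, 85]
    - [-87, -76, 0, 0, 0, 0, 85]
    - [-87, -76, 0, 0, 0, 0, 85]

```text
clock: 1.4
tcp_pos: [0.4363, 0.2648, 0.2311]
orientation: [-0.351, -3.121, 0.0]
contact_force: [-0.9, 0.6, -0.4]
grip_width: 0.085
gripper_force: 0.0
```

```bash
cat >> h.py <<'E'
def to(p):  # tool-axis shift (mm) to world TCP target
    o=r.get_obs(); T=cv2.Rodrigues(np.array(o["orientation"]))[0]
    return (T.T@(np.array(p)-o["tcp_pos"])*1000).round(1)
def rims(f,lo,hi):
    z=np.nan_to_num(f["P"][...,2],nan=-1); k,l,s,c=cv2.connectedComponentsWithStats(((z>lo)&(z<hi)).astype(np.uint8))
    for i in range(1,k):
        if s[i,4]>60:
            q=f["P"][l==i]; print(c[i].round(),s[i,4],"z",np.median(q[:,2]).round(3),[x.round(4) for x in circ(q[:,:2])])
E
python3 - <<'E'
from h import *
f=grab("wrist");save(f,"w1.png");rims(f,.076,.095)
o=r.get_obs();print(o["clock"],o["tcp_pos"],o["joints"],to([.4355,.265,.057]))
E
```

```text
[319. 184.] 616 z 0.082 [array([0.435 , 0.2655]), np.float64(0.0292)]
[  6. 182.] 345 z 0.082 [array([ 0.3594, -0.0598]), np.float64(0.0169)]
[130. 184.] 415 z 0.086 [array([0.3967, 0.0645]), np.float64(0.0186)]
[106. 195.] 427 z 0.087 [array([0.3969, 0.0639]), np.float64(0.0161)]
[ 81. 237.] 522 z 0.086 [array([ 0.4417, -0.0106]), np.float64(0.0185)]
[ 59. 251.] 285 z 0.089 [array([ 0.4423, -0.0128]), np.float64(0.0148)]
[143. 296.] 429 z 0.086 [array([0.5297, 0.0256]), np.float64(0.0186)]
[128. 312.] 170 z 0.088 [array([0.5302, 0.0248]), np.float64(0.0159)]
[ 92. 319.] 213 z 0.086 [array([ 0.5506, -0.0408]), np.float64(0.015)]
[271. 348.] 582 z 0.083 [array([0.6451, 0.1601]), np.float64(0.0216)]
[609. 377.] 891 z 0.086 [array([0.7816, 0.5779]), np.float64(0.0188)]
[ 19. 384.] 186 z 0.078 [array([ 0.6421, -0.1884]), np.float64(0.0318)]
[488. 393.] 277 z 0.084 [array([0.7889, 0.4323]), np.float64(0.0258)]
1.45 [0.4356102  0.26597556 0.23107769] [-0.85830929  0.20507475  0.21738655  1.95574973 -0.05325945  0.98659769
  0.73314917] [ -0.2  -1.  174.1]
```

View pics/w1.png

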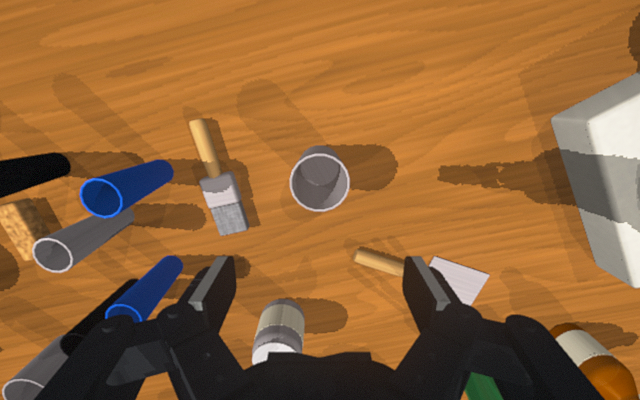

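The wrist view shows the middle pot's rim at px (319,182), centred between the fingers to about 1 mm. Next I descend and grip.

Call:
step_arm:
  moves:
    - [0, -1, 40, 0, 0, 0, 85]
    - [0, -1, 80, 0, 0, 0, 85]
    - [0, -1, 120, 0, 0, 0, 85]
    - [0, -1, 145, 0, 0, 0, 85]
    - [0, -1, 165, 0, 0, 0, 85]
    - [0, -1, 175, 0, 0, 0, 85]
    - [0, -1, 175, 0, 0, 0, 85]

```text
clock: 2.15
tcp_pos: [0.4345, 0.2652, 0.0552]
orientation: [-0.344, -3.12, 0.002]
contact_force: [0.3, -0.0, 0.2]
grip_width: 0.085
gripper_force: 0.0
```

Call:
step_arm:
  moves:
    - [0, 0, 0, 0, 0, 0, 50]
    - [0, 0, 0, 0, 0, 0, 50]
    - [0, 0, 0, 0, 0, 0, 50]
    - [0, 0, 0, 0, 0, 0, 50]
    - [0, 0, 0, 0, 0, 0, 50]
    - [0, 0, 0, 0, 0, 0, 50]
    - [0, 0, 0, 0, 0, 0, 50]
    - [0, 0, 0, 0, 0, 0, 50]

```text
clock: 2.95
tcp_pos: [0.4365, 0.2654, 0.0579]
orientation: [0.347, 3.121, 0.003]
contact_force: [-0.5, -0.7, 5.8]
grip_width: 0.0599
gripper_force: 42.4
```

Call:
step_arm:
  moves:
    - [0, 0, -10, 0, 0, 0, 50]
    - [0, 0, -30, 0, 0, 0, 50]
    - [0, 0, -60, 0, 0, 0, 50]
    - [0, 0, -90, 0, 0, 0, 50]
    - [0, 0, -120, 0, 0, 0, 50]
    - [0, 0, -150, 0, 0, 0, 50]
    - [0, 0, -165, 0, 0, 0, 50]
    - [0, 0, -165, 0, 0, 0, 50]

```text
clock: 3.75
tcp_pos: [0.4372, 0.2654, 0.2246]
orientation: [0.348, 3.118, 0.007]
contact_force: [-0.5, 0.4, -2.0]
grip_width: 0.0599
gripper_force: 43.8
```

Call:
step_arm:
  moves:
    - [-5, -18, 0, 0, 0, 0, 50]
    - [-14, -53, 0, 0, 0, 0, 50]
    - [-23, -88, 0, 0, 0, 0, 50]
    - [-32, -123, 0, 0, 0, 0, 50]
    - [-42, -158, 0, 0, 0, 0, 50]
    - [-51, -193, 0, 0, 0, 0, 50]
    - [-61, -228, 0, 0, 0, 0, 50]
    - [-70, -263, 0, 0, 0, 0, 50]

```text
clock: 4.55
tcp_pos: [0.4447, -0.0099, 0.2202]
orientation: [-0.349, -3.12, 0.001]
contact_force: [-0.1, -0.2, -2.1]
grip_width: 0.0604
gripper_force: 43.8
```

Call:
step_arm:
  moves:
    - [-9, -35, 0, 0, 0, 0, 50]
    - [-19, -70, 0, 0, 0, 0, 50]
    - [-28, -105, 0, 0, 0, 0, 50]
    - [-38, -140, 0, 0, 0, 0, 50]
    - [-48, -180, 0, 0, 0, 0, 50]
    - [-58, -215, 0, 0, 0, 0, 50]
    - [-66, -245, 0, 0, 0, 0, 50]
    - [-71, -263, 0, 0, 0, 0, 50]

```text
clock: 5.35
tcp_pos: [0.4552, -0.2828, 0.2202]
orientation: [-0.354, -3.119, 0.001]
contact_force: [-0.5, -0.8, -1.2]
grip_width: 0.0605
gripper_force: 43.8
```

```bash
python3 - <<'E'
from h import *
f=grab("scene");save(f,"s2.png")
o=r.get_obs();print(o["clock"],o["tcp_pos"],o["joints"],o["contact_force"],o["grip_width"],to([.458,-.2785,.059]))
rims(grab("top"),.044,.057);f=grab("wrist");save(f,"w2.png")
E
```

```text
5.4 [ 0.4550885  -0.2851504   0.22044875] [-0.06049409  0.29405788  0.61376269  1.92898077 -0.19846443  0.97951341
  1.98750534] [ 0.0316921  -3.12981455 -0.40615672] 0.05996099112631491 [ -1.6   7.6 161.4]
[550.  77.] 195 z 0.051 [array([ 0.8395, -0.5197]), np.float64(0.0502)]
[334.  61.] 138 z 0.051 [array([ 0.9057, -0.0149]), np.float64(0.0686)]
[201.  71.] 149 z 0.051 [array([0.8725, 0.2826]), np.float64(0.0654)]
[68. 86.] 134 z 0.05 [array([0.7887, 0.5801]), np.float64(0.0302)]
[133.  86.] 121 z 0.051 [array([0.7983, 0.4397]), np.float64(0.0366)]
[ 37. 198.] 654 z 0.051 [array([0.5164, 0.6765]), np.float64(0.1206)]
[421. 140.] 78 z 0.051 [array([ 0.6421, -0.1894]), np.float64(0.0307)]
[255. 153.] 69 z 0.051 [array([0.6502, 0.1587]), np.float64(0.0331)]
[406. 159.] 65 z 0.049 [array([ 0.6418, -0.189 ]), np.float64(0.0333)]
[458. 239.] 256 z 0.052 [array([ 0.4566, -0.2778]), np.float64(0.044)]
[613. 271.] 299 z 0.051 [array([ 0.4142, -0.6687]), np.float64(0.1055)]
```

View pics/s2.png

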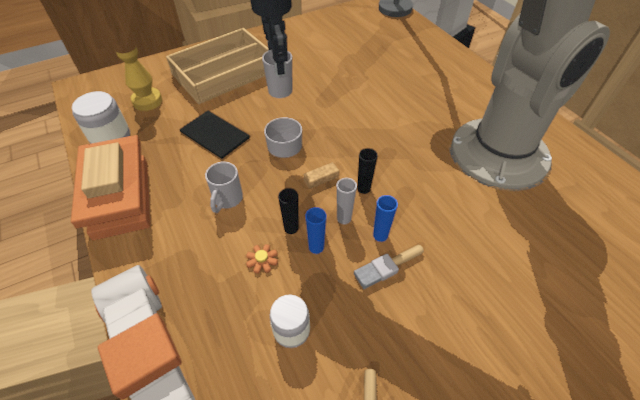

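The scene view shows the middle pot held upright at px (278,75), over the wide pot at (284,137). I correct about 7 mm in y, then descend.

Call:
step_arm:
  moves:
    - [-1.5, 6, 0, 0, 0, 0, 50]
    - [-1.5, 6, 20, 0, 0, 0, 50]
    - [-1.5, 6, 50, 0, 0, 0, 50]
    - [-1.5, 6, 80, 0, 0, 0, 50]
    - [-1.5, 6, 95, 0, 0, 0, 50]
    - [-1.5, 6, 95, 0, 0, 0, 50]
    - [-1.5, 6, 95, 0, 0, 0, 50]

```text
clock: 6.2
tcp_pos: [0.4608, -0.2729, 0.1265]
orientation: [-0.345, -3.122, -0.001]
contact_force: [0.0, 0.1, -1.9]
grip_width: 0.0604
gripper_force: 43.9
```

```bash
python3 - <<'E'
from h import *
o=r.get_obs();print(o["clock"],o["tcp_pos"],o["contact_force"],o["grip_width"],to([.4575,-.278,.063]))
E
```

```text
6.2 [ 0.46075331 -0.27286186  0.12649975] [ 0.04707415  0.14799321 -1.88746844] 0.060377265389520936 [ 2.  -5.8 63.5]
```

Call:
step_arm:
  moves:
    - [2, -4, 0, 0, 0, 0, 50]
    - [2, -4, 15, 0, 0, 0, 50]
    - [2, -4, 35, 0, 0, 0, 50]
    - [2, -4, 50, 0, 0, 0, 50]
    - [2, -4, 56, 0, 0, 0, 50]
    - [2, -4, 58, 0, 0, 0, 50]
    - [2, -4, 60, 0, 0, 0, 50]
    - [2, -4, 60, 0, 0, 0, 50]

```text
clock: 7.0
tcp_pos: [0.458, -0.2777, 0.0667]
orientation: [0.348, 3.122, -0.0]
contact_force: [0.1, -0.4, -1.5]
grip_width: 0.0599
gripper_force: 43.9
```

Call:
step_arm:
  moves:
    - [0, 0, 1, 0, 0, 0, 50]
    - [0, 0, 2, 0, 0, 0, 50]
    - [0, 0, 2, 0, 0, 0, 50]

```text
clock: 7.3
tcp_pos: [0.4577, -0.2775, 0.0644]
orientation: [0.348, 3.122, -0.0]
contact_force: [-0.2, 0.9, -1.8]
grip_width: 0.0601
gripper_force: 43.9
```

Call:
step_arm:
  moves:
    - [0, 0, 1, 0, 0, 0, 50]
    - [0, 0, 2, 0, 0, 0, 50]
    - [0, 0, 2, 0, 0, 0, 50]

```text
clock: 7.6
tcp_pos: [0.4576, -0.2774, 0.0621]
orientation: [-0.348, -3.122, -0.0]
contact_force: [0.2, -0.1, -2.0]
grip_width: 0.0602
gripper_force: 43.9
```

Call:
step_arm:
  moves:
    - [0, 0, 1, 0, 0, 0, 50]
    - [0, 0, 1, 0, 0, 0, 50]

```text
clock: 7.8
tcp_pos: [0.4578, -0.2776, 0.062]
orientation: [0.348, 3.122, 0.001]
contact_force: [-1.2, 2.1, 6.5]
grip_width: 0.06
gripper_force: 44.6
```

Contact at 6.5 N, at the expected height. I open and rise.

Call:
step_arm:
  moves:
    - [0, 0, 0, 0, 0, 0, 63]
    - [0, 0, 0, 0, 0, 0, 68]
    - [0, 0, 0, 0, 0, 0, 76]
    - [0, 0, 0, 0, 0, 0, 85]
    - [0, 0, 0, 0, 0, 0, 85]
    - [0, 0, 0, 0, 0, 0, 85]

```text
clock: 8.4
tcp_pos: [0.4577, -0.2775, 0.0612]
orientation: [-0.348, -3.122, 0.0]
contact_force: [-0.5, -0.4, 0.3]
grip_width: 0.085
gripper_force: 0.0
```

Call:
step_arm:
  moves:
    - [0, 0, -10, 0, 0, 0, 85]
    - [0, 0, -30, 0, 0, 0, 85]
    - [0, 0, -60, 0, 0, 0, 85]
    - [0, 0, -100, 0, 0, 0, 85]
    - [0, 0, -140, 0, 0, 0, 85]
    - [0, 0, -170, 0, 0, 0, 85]
    - [0, 0, -170, 0, 0, 0, 85]

```text
clock: 9.1
tcp_pos: [0.4597, -0.2791, 0.2362]
orientation: [0.348, 3.114, -0.003]
contact_force: [-0.2, 0.1, -0.6]
grip_width: 0.0847
gripper_force: 0.0
```

```bash
python3 - <<'E'
from h import *
f=grab("wrist");save(f,"w3.png");rims(f,.078,.095);print("-");rims(f,.045,.056)
o=r.get_obs();print(o["clock"],o["tcp_pos"],o["grip_width"],to([.4415,-.011,.23]))
E
```

```text
[521.  25.] 514 z 0.087 [array([ 0.3588, -0.0622]), np.float64(0.0185)]
[556.  15.] 525 z 0.087 [array([ 0.3589, -0.0604]), np.float64(0.0151)]
[578. 102.] 560 z 0.087 [array([ 0.4415, -0.0112]), np.float64(0.0185)]
[609. 103.] 511 z 0.088 [array([ 0.4418, -0.0103]), np.float64(0.0159)]
[320. 182.] 676 z 0.086 [array([ 0.4564, -0.2776]), np.float64(0.0292)]
[611. 179.] 583 z 0.087 [array([0.5294, 0.0248]), np.float64(0.0184)]
[635. 191.] 154 z 0.087 [array([0.5336, 0.0293]), np.float64(0.0115)]
[543. 212.] 422 z 0.087 [array([ 0.5541, -0.0425]), np.float64(0.0185)]
[566. 224.] 329 z 0.089 [array([ 0.555 , -0.0412]), np.float64(0.0154)]
[402. 311.] 99 z 0.079 [array([ 0.6428, -0.19  ]), np.float64(0.0319)]
[623. 394.] 367 z 0.084 [array([0.8476, 0.0598]), np.float64(0.0128)]
-
[498.  32.] 213 z 0.051 [array([ 0.3586, -0.0619]), np.float64(0.0175)]
[629.  41.] 358 z 0.05 [array([0.3966, 0.0636]), np.float64(0.0171)]
[550. 101.] 239 z 0.05 [array([ 0.4415, -0.0112]), np.float64(0.0173)]
[ 86. 217.] 1662 z 0.051 [array([ 0.5252, -0.9608]), np.float64(0.4119)]
[318. 170.] 728 z 0.051 [array([ 0.4577, -0.2787]), np.float64(0.044)]
[582. 171.] 245 z 0.05 [array([0.5295, 0.025 ]), np.float64(0.0172)]
[319. 186.] 196 z 0.051 [array([ 0.4569, -0.2777]), np.float64(0.0265)]
[522. 201.] 190 z 0.05 [array([ 0.5538, -0.0428]), np.float64(0.0171)]
[ 41. 285.] 2328 z 0.05 [array([ 0.5211, -0.6811]), np.float64(0.0704)]
[395. 281.] 105 z 0.05 [array([ 0.6419, -0.1915]), np.float64(0.0313)]
[151. 382.] 64 z 0.051 [array([ 0.7178, -0.6036]), np.float64(0.0128)]
9.15 [ 0.45871283 -0.2781856   0.23379958] 0.0850521660798057 [ 75.6 256.8   3.4]
```

View pics/w3.png

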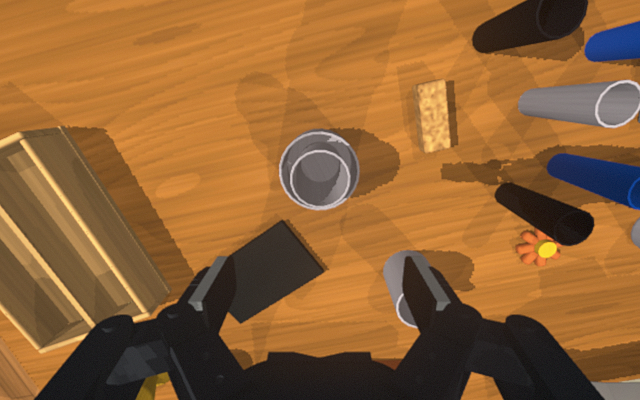

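The wrist view shows the middle pot standing level and centred in the wide pot, at px (319,175). Next is the narrow steel pot, with the gripper opened only to 62 mm.

Call:
step_arm:
  moves:
    - [8, 26, 0, 0, 0, 0, 62]
    - [20, 68, 0, 0, 0, 0, 62]
    - [32, 110, 0, 0, 0, 0, 62]
    - [45, 152, 0, 0, 0, 0, 62]
    - [57, 194, 0, 0, 0, 0, 62]
    - [68, 232, 0, 0, 0, 0, 62]
    - [75.5, 257, 0, 0, 0, 0, 62]
    - [75.5, 257, 0, 0, 0, 0, 62]

```text
clock: 9.95
tcp_pos: [0.4394, -0.0064, 0.2303]
orientation: [-0.337, -3.121, -0.0]
contact_force: [-0.1, 0.2, -0.2]
grip_width: 0.0622
gripper_force: 0.0
```

Call:
step_arm:
  moves:
    - [0, 0, 10, 0, 0, 0, 62]
    - [0, 0, 30, 0, 0, 0, 62]
    - [0, 0, 50, 0, 0, 0, 62]
    - [0, 0, 60, 0, 0, 0, 62]
    - [0, 0, 60, 0, 0, 0, 62]
    - [0, 0, 60, 0, 0, 0, 62]
    - [0, 0, 60, 0, 0, 0, 62]

```text
clock: 10.65
tcp_pos: [0.4412, -0.0105, 0.1719]
orientation: [0.349, 3.121, 0.001]
contact_force: [-0.3, 0.4, -0.5]
grip_width: 0.0616
gripper_force: 0.0
```

```bash
python3 - <<'E'
from h import *
f=grab("wrist");save(f,"w4.png");rims(f,.107,.120)
o=r.get_obs();print(o["clock"],o["tcp_pos"],o["grip_width"],o["joints"],to([.4415,-.011,.087]))
E
```

```text
[215. 118.] 845 z 0.111 [array([ 0.3589, -0.0613]), np.float64(0.0183)]
[413. 132.] 823 z 0.111 [array([0.3967, 0.0638]), np.float64(0.0183)]
[318. 216.] 644 z 0.111 [array([ 0.4413, -0.0108]), np.float64(0.0184)]
[371. 306.] 278 z 0.11 [array([0.5291, 0.0251]), np.float64(0.0183)]
[312. 337.] 478 z 0.11 [array([ 0.5535, -0.0419]), np.float64(0.0183)]
10.7 [ 0.44116579 -0.01027191  0.17199839] 0.06216407921674362 [-0.51988687  0.16998577  0.44974142  2.17658015 -0.10186539  0.81273449
  1.34285719] [-0.4 -0.7 85. ]
```

View pics/w4.png

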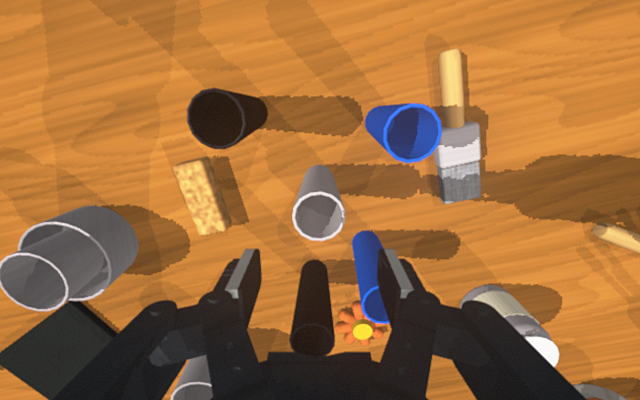

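The narrow pot's rim is at px (318,216), centred between the pads. The black and blue ones are clear of the closing line, so I descend.

Call:
step_arm:
  moves:
    - [0, 0, 20, 0, 0, 0, 62]
    - [0, 0, 45, 0, 0, 0, 62]
    - [0, 0, 65, 0, 0, 0, 62]
    - [0, 0, 78, 0, 0, 0, 62]
    - [0, 0, 85, 0, 0, 0, 62]
    - [0, 0, 85, 0, 0, 0, 62]

```text
clock: 11.3
tcp_pos: [0.4405, -0.0102, 0.0861]
orientation: [-0.348, -3.122, 0.0]
contact_force: [0.7, -0.9, 0.3]
grip_width: 0.0618
gripper_force: 0.0
```

Call:
step_arm:
  moves:
    - [0, 0, 0, 0, 0, 0, 30]
    - [0, 0, 0, 0, 0, 0, 30]
    - [0, 0, 0, 0, 0, 0, 30]
    - [0, 0, 0, 0, 0, 0, 30]
    - [0, 0, 0, 0, 0, 0, 30]
    - [0, 0, 0, 0, 0, 0, 30]
    - [0, 0, 0, 0, 0, 0, 30]

```text
clock: 12.0
tcp_pos: [0.4415, -0.0101, 0.0872]
orientation: [0.348, 3.12, 0.001]
contact_force: [-0.2, -1.7, 6.6]
grip_width: 0.0378
gripper_force: 40.3
```

Call:
step_arm:
  moves:
    - [0, 0, -5, 0, 0, 0, 30]
    - [0, 0, -20, 0, 0, 0, 30]
    - [0, 0, -50, 0, 0, 0, 30]
    - [0, 0, -80, 0, 0, 0, 30]
    - [0, 0, -110, 0, 0, 0, 30]
    - [0, 0, -135, 0, 0, 0, 30]
    - [0, 0, -150, 0, 0, 0, 30]
    - [0, 0, -150, 0, 0, 0, 30]

```text
clock: 12.8
tcp_pos: [0.4417, -0.01, 0.2384]
orientation: [0.347, 3.118, 0.003]
contact_force: [0.1, 0.2, -0.3]
grip_width: 0.0375
gripper_force: 40.4
```

```bash
python3 - <<'E'
from h import *
f=grab("scene");save(f,"s5.png")
o=r.get_obs();print(o["clock"],o["tcp_pos"],o["grip_width"],o["contact_force"],to([.457,-.2776,.24]))
E
```

```text
12.85 [ 0.44082022 -0.01003422  0.23693288] 0.03761235406544446 [-0.46767801  0.21595718 -1.24689432] [ -74.6 -257.5   -3.3]
```

View pics/s5.png

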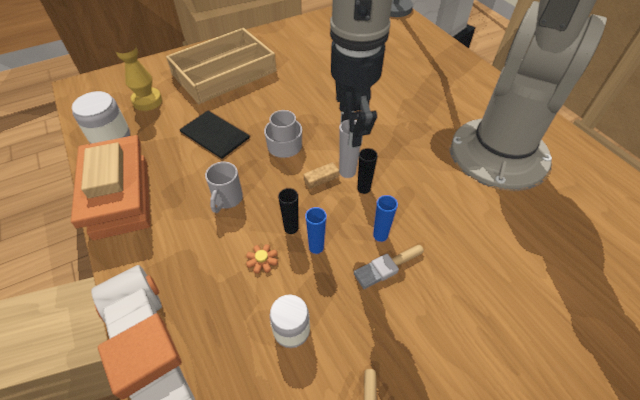

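The narrow pot hangs upright at px (348,150), clear of its neighbours. I carry it over the nest.

Call:
step_arm:
  moves:
    - [-6, -20, 0, 0, 0, 0, 30]
    - [-16, -55, 0, 0, 0, 0, 30]
    - [-28, -95, 0, 0, 0, 0, 30]
    - [-39, -135, 0, 0, 0, 0, 30]
    - [-51, -175, 0, 0, 0, 0, 30]
    - [-62, -215, 0, 0, 0, 0, 30]
    - [-71, -245, 0, 0, 0, 0, 30]
    - [-75, -257.5, 0, 0, 0, 0, 30]

```text
clock: 13.65
tcp_pos: [0.4555, -0.2812, 0.2349]
orientation: [-0.354, -3.119, 0.003]
contact_force: [0.8, 0.6, -0.9]
grip_width: 0.0378
gripper_force: 40.5
```

Call:
step_arm:
  moves:
    - [0, 0, 0, 0, 0, 0, 30]
    - [0, 0, 10, 0, 0, 0, 30]
    - [0, 0, 25, 0, 0, 0, 30]
    - [0, 0, 35, 0, 0, 0, 30]
    - [0, 0, 35, 0, 0, 0, 30]
    - [0, 0, 35, 0, 0, 0, 30]
    - [0, 0, 35, 0, 0, 0, 30]
    - [0, 0, 35, 0, 0, 0, 30]

```text
clock: 14.45
tcp_pos: [0.4574, -0.2779, 0.2018]
orientation: [0.347, 3.121, -0.0]
contact_force: [1.0, -0.1, -1.6]
grip_width: 0.0377
gripper_force: 40.5
```

```bash
python3 - <<'E'
from h import *
f=grab("wrist");save(f,"w6.png")
o=r.get_obs();print(o["clock"],o["tcp_pos"],o["grip_width"],o["contact_force"],to([.4567,-.2776,.098]))
E
```

```text
14.5 [ 0.45738417 -0.27795831  0.20180905] 0.03795885668889433 [ 0.75818317  0.66459871 -0.34646497] [  0.9   0.2 103.8]
```

View pics/w6.png

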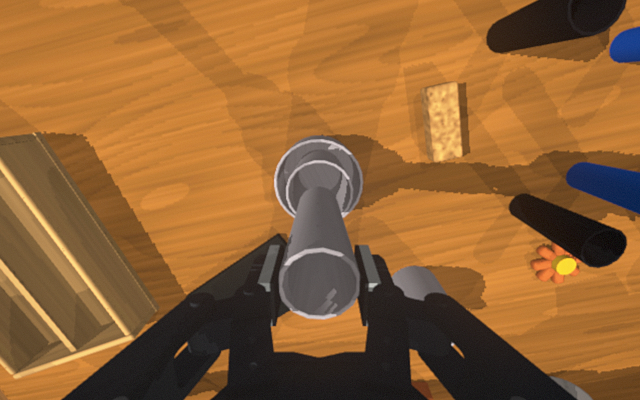

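The narrow pot is held upright with its foot at about px (319,195), above the middle pot's mouth at (320,190). I lower it.

Call:
step_arm:
  moves:
    - [1, 0, 20, 0, 0, 0, 30]
    - [1, 0, 45, 0, 0, 0, 30]
    - [1, 0, 70, 0, 0, 0, 30]
    - [1, 0, 88, 0, 0, 0, 30]
    - [1, 0, 98, 0, 0, 0, 30]
    - [1, 0, 102, 0, 0, 0, 30]
    - [1, 0, 102, 0, 0, 0, 30]

```text
clock: 15.2
tcp_pos: [0.4562, -0.2778, 0.0994]
orientation: [0.348, 3.122, -0.0]
contact_force: [0.4, -0.5, -1.3]
grip_width: 0.0376
gripper_force: 40.5
```

Call:
step_arm:
  moves:
    - [0, 0, 1, 0, 0, 0, 30]
    - [0, 0, 2, 0, 0, 0, 30]
    - [0, 0, 2, 0, 0, 0, 30]

```text
clock: 15.5
tcp_pos: [0.4564, -0.2777, 0.0978]
orientation: [0.348, 3.121, -0.0]
contact_force: [-0.8, -0.7, -0.6]
grip_width: 0.0372
gripper_force: 40.5
```

Call:
step_arm:
  moves:
    - [0, 0, 1, 0, 0, 0, 30]
    - [0, 0, 2, 0, 0, 0, 30]
    - [0, 0, 2, 0, 0, 0, 30]

```text
clock: 15.8
tcp_pos: [0.4562, -0.2777, 0.0954]
orientation: [0.348, 3.122, -0.0]
contact_force: [0.1, -0.8, 0.4]
grip_width: 0.0378
gripper_force: 40.6
```

Call:
step_arm:
  moves:
    - [0, 0, 1, 0, 0, 0, 30]
    - [0, 0, 1, 0, 0, 0, 30]

```text
clock: 16.0
tcp_pos: [0.4569, -0.278, 0.0953]
orientation: [0.348, 3.121, 0.0]
contact_force: [-2.1, 1.8, 8.6]
grip_width: 0.038
gripper_force: 41.4
```

Seated with 8.6 N of contact. I release and rise.

Call:
step_arm:
  moves:
    - [0, 0, 0, 0, 0, 0, 41]
    - [0, 0, 0, 0, 0, 0, 46]
    - [0, 0, 0, 0, 0, 0, 54]
    - [0, 0, 0, 0, 0, 0, 62]
    - [0, 0, 0, 0, 0, 0, 70]
    - [0, 0, 0, 0, 0, 0, 70]

```text
clock: 16.6
tcp_pos: [0.456, -0.2776, 0.0942]
orientation: [-0.348, -3.122, -0.0]
contact_force: [0.1, 0.3, -0.0]
grip_width: 0.07
gripper_force: 0.0
```

Call:
step_arm:
  moves:
    - [0, 0, -10, 0, 0, 0, 70]
    - [0, 0, -30, 0, 0, 0, 70]
    - [0, 0, -60, 0, 0, 0, 70]
    - [0, 0, -100, 0, 0, 0, 70]
    - [0, 0, -140, 0, 0, 0, 70]
    - [0, 0, -150, 0, 0, 0, 70]
    - [0, 0, -150, 0, 0, 0, 70]
    - [0, 0, -150, 0, 0, 0, 70]

```text
clock: 17.4
tcp_pos: [0.4556, -0.2771, 0.2435]
orientation: [-0.347, -3.121, -0.001]
contact_force: [-0.7, 0.2, -1.1]
grip_width: 0.0696
gripper_force: 0.0
```

```bash
python3 - <<'E'
from h import *
f=grab("wrist");save(f,"w7.png")
for a in((.112,.13),(.079,.095),(.046,.056)): print(a);rims(f,*a)
f=grab("scene");save(f,"s7.png");o=r.get_obs();print(o["clock"],o["tcp_pos"])
E
```

```text
(0.112, 0.13)
[317. 192.] 449 z 0.118 [array([ 0.4565, -0.2787]), np.float64(0.0183)]
(0.079, 0.095)
[512.  34.] 447 z 0.087 [array([ 0.3587, -0.062 ]), np.float64(0.0187)]
[545.  22.] 546 z 0.088 [array([ 0.3585, -0.0614]), np.float64(0.0161)]
[319. 175.] 429 z 0.087 [array([ 0.4565, -0.2775]), np.float64(0.0292)]
[317. 168.] 78 z 0.087 [array([ 0.4571, -0.2788]), np.float64(0.0186)]
[601. 183.] 500 z 0.087 [array([0.5295, 0.025 ]), np.float64(0.0185)]
[628. 191.] 302 z 0.09 [array([0.5309, 0.0277]), np.float64(0.0143)]
[317. 194.] 185 z 0.087 [array([ 0.457 , -0.2788]), np.float64(0.0161)]
[537. 215.] 372 z 0.087 [array([ 0.5541, -0.0426]), np.float64(0.0185)]
[558. 227.] 310 z 0.088 [array([ 0.5551, -0.0413]), np.float64(0.0154)]
[620. 394.] 448 z 0.084 [array([0.8379, 0.0597]), np.float64(0.0185)]
(0.046, 0.056)
[491.  41.] 172 z 0.051 [array([ 0.3587, -0.0621]), np.float64(0.0174)]
[618.  49.] 307 z 0.051 [array([0.3966, 0.0637]), np.float64(0.0171)]
[ 88. 217.] 1397 z 0.051 [array([ 0.4863, -0.7501]), np.float64(0.2033)]
[317. 172.] 657 z 0.051 [array([ 0.4576, -0.2787]), np.float64(0.044)]
[ 14. 151.] 74 z 0.052 [array([ 0.248 , -0.6236]), np.float64(0.1081)]
[574. 175.] 210 z 0.051 [array([0.5294, 0.0251]), np.float64(0.0174)]
[317. 185.] 70 z 0.051 [array([ 0.4569, -0.2789]), np.float64(0.0149)]
[516. 204.] 155 z 0.051 [array([ 0.554 , -0.0426]), np.float64(0.0173)]
[ 45. 285.] 2277 z 0.05 [array([ 0.5203, -0.6723]), np.float64(0.0726)]
17.5 [ 0.45516518 -0.27697544  0.24276782]
```

View pics/s7.png

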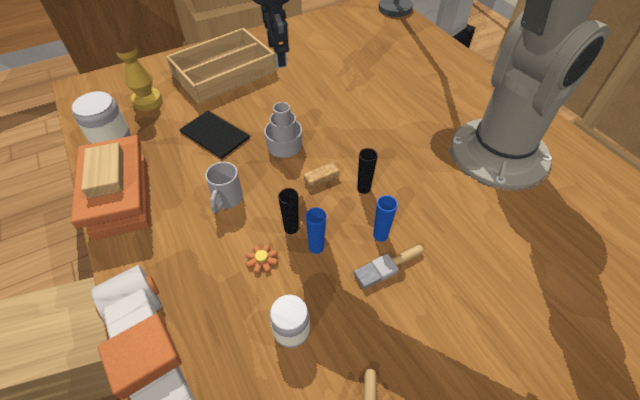

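The scene view shows the three pots nested upright at px (284,130), with rims at about 119, 87 and 51 mm, on one axis to about 1 mm. The mug and the look-alikes have not moved, and the gripper is clear.

```bash
python3 -c "
from bench import r
print(r.hand_in())"
```

```text
the job is handed in; nothing more can be done
None
```

The three steel pots are nested upright where the wide pot stands, each set down rather than dropped; the mug and the look-alikes were left alone, and the job is handed in at about 17.5 s on the robot's clock.

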